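# Take the filter cover off a ventilator

## Task

Open the air-filter bay of the orange ventilator that lies on the bench: pinch the two blue side tabs of its white cover together, firmly but not hard, until both catches have let go, and draw the cover straight up out of its tight rubber seal without forcing the tabs or the catches. Set it down, not dropped, the right way up in the large compartment of the grey parts tray and let go; leave the filter seated in the bay and the other things where they are.

Things in the scene. Friction and masses are not known exactly. Their poses are not given: they have to be found in the camera images.
- vent: The orange ventilator, 230 (x) x 180 (y) x 100 mm, fixed, lying on its side with the filter bay up. Origin: centre of its underside. Its flat top (the deck) is 100 mm above the origin, with the bay in the middle and 58 mm of flat deck beside each tab. White front panel on +x, black carry handle on -x (50 mm up).
- bay (a point): Middle of the bay's mouth, at deck height: an opening 107 x 54 mm (x, y) with 6 mm thick catch lips along its long sides. A rubber seal at its +x end grips the cover: drawing the cover off takes a pull of 10 to 24 N (differs between units, cannot be seen) over the first 9 mm; then it comes free with a small jump.
- cover: The loose white filter cover, 0.12 to 0.19 kg, latched in the bay, axes parallel to the ventilator's. Origin: middle of the foot of its spigot (106 x 52 mm, 14 mm deep, in the bay with 1 mm play in y). Above the deck it is 120 mm long (x), 48 mm wide (60 over its 3 mm flange), 30 mm tall. A blue sprung tab stands out in the middle of each long side. Set down, it stands on the spigot's foot.
- cover_grip (a point): Point in the cover midway between the tabs, at half their height: 28 mm above the cover's origin, 14 mm above the deck while seated. Tab faces: 32 mm long (x), 24 mm tall, upright, facing the cover's +y and -y, 64 mm apart at rest, 50 mm fully in. The pull goes through the pinch: under about 10 N a tab a tight seal makes it slip; a load over 22 N on one tab (squeeze and pull together) cracks it.
- tab_left (a joint): How far the tab on the cover's +y side is pressed in, m: 0 at rest, 0.007 at its hard stop. Its spring takes 2 N to start and 5.5 N to reach the stop. Its barb clears the catch lip at 0.003 to 0.005; pulled up while still hooked, a catch tears at 18 N. (Its grip face is called grip_left, its hook barb_left, the lip over it lip_left.)
- tab_right (a joint): The same for the tab on the cover's -y side (grip_right, barb_right, lip_right).
- tray: The grey parts tray, 250 (x) x 216 (y) x 30 mm, fixed; walls 4 mm, floor 4 mm. Origin: centre of its underside. A cross wall (28 mm high) at x = +58 mm parts the large compartment (177 x 208 mm, on the -x side) from a narrow one on the +x side that holds two hose adaptors.
- tray_middle (a point): Middle of the large compartment, on its floor (4 mm above the bench); axes parallel to the tray's.
- filter_mid (a point): Centre of the filter cartridge (90 x 50 x 22 mm, loose) that lies on the bay's floor under the cover, its top 23 mm below the deck.
- spare_filter_mid (a point): Centre of a spare filter cartridge, the same, loose on the bench between ventilator and tray.
- adaptor_white_mid (a point): Centre of a white hose adaptor, 30 mm across, 45 mm tall, standing loose in the tray's narrow compartment.
- adaptor_blue_mid (a point): The same for a blue one.
- screwdriver: A red-handled screwdriver, about 200 mm, lying loose on the bench near the robot. Origin: under its middle.
Mind the look-alikes: they are no part of the job. Several things have the shape of the cover; the one meant has the colours described above.

How it is judged:
By the outcome, as a careful person would: the job done as asked, in the order asked, and still so for the second after the job is handed in, with the robot touching nothing.
It also fails if it takes over 48 s, if anything falls off the work surface, if the arm or the gripper's body presses on something with over 40 N, if the wrist force passes 120 N, or if a joint passes its speed limit or range.

## Robot

A 6-joint arm with a two-finger parallel gripper is mounted at the origin on the work surface. World frame = base frame: x ahead of the robot, y to its left, z up, the work surface at z = 0. Lengths are in m, angles in rad, forces in N, time in s.
With the tool pointing down it reaches from about 0.375 to 0.9 m from the base axis. Payload 3.1 kg.
Tool frame: the origin (TCP) lies on the centre line of the jaws, within the pads' length; the fingertips stand 11 mm ahead of it and the grasp point (between the pads) lies 8 mm behind it; x points along the fingers, y is the direction in which the jaws open and shut, and the axes are right-handed (so a half turn about x gives the same grasp; the last joint's range is limited). The gripper opens to 87 mm and grips with 3 to 60 N. Pads are 19 mm wide; open, the fingers measure 117 mm over their backs; the gripper's body (75 mm by 190 mm) begins 51 mm behind the grasp point.
Start: joints at [-1.478, 0.527, 1.433, -0, 1.181, -0.178], TCP at [0.168, -0.602, 0.234] pointing down, gripper open.
Joint ranges: [-3.08, 3.08], [-0.75, 2.2], [0.22, 2.44], [-1.43, 4.57], [0, 2.65], [-2.85, 2.85]. Speed limits (rad/s): [2.79, 2.79, 3.14, 3.14, 3.14, 3.14].

## Interface

Orientations are given as a unit quaternion [x, y, z, w].
In Python, from rig import robot, camera, camera_info gives the robot as it stands.
- The arm moves only by the shell command python3 -m inch 'ROWS' [FORCE]. ROWS is JSON, a list that holds one entry, the list of rows, each a list of 5 numbers: the shift along the tool's x, y, z in cm, then the turn about the tool's x in rad, then the opening, from 0 (shut) to 1 (fully open). A call has 1 to 8 rows; each row shifts and turns the pose as measured when the row begins, along the tool's axes as they then stand; what a row does not reach is not made up. A row lasts 1/12 s, in which the tool goes at most 41.7 mm and 7.16 degrees, less where a joint would pass 70% of its speed; a pose out of reach is approached as far as the arm can. A call with a gripper value outside its range is refused whole. The fingers move at their own pace and stop on an object; FORCE is the grip in N (left out, the last holds). Time passes only in rows, so rows that do not move let the fingers close. It gives the time, the measured TCP pose, the force and the opening at its end, in the units of the state.
- robot.get_obs(): the state, without advancing time (a new reading comes with each control period).
- camera(name): name is "side" or "top"; returns the picture (480x640x3 uint8, red, green, blue); there is no depth.
- camera_info(name): a dict with "camera_matrix" (3x3 intrinsics, pixels), "rvec" (rotation vector, rad) and "tvec" (3), from world to camera coordinates, as OpenCV has them. Camera axes: x right, y down, z forward; pixel columns grow to the right and rows downward; lengths in m; the calibration is good to about 2 mm. A picture is of the moment at which its call begins. camera_info takes no time and is no camera call.
- robot.hand_in(): hands the job in, once; it reports no verdict.
The state is a dict: "time": time; "q": joint angles; "joint_velocities": joint speeds; "joint_torque": joint torques, N m; "position": TCP position; "tool_rot": TCP orientation; "ft_force": force on the tool from outside, world axes, zero at the start; "moment": the same for the moment, N m; "grip_width": finger opening in m.
Only numpy, scipy, OpenCV 4.12 (cv2) and the standard library are available. Lean on these libraries where they do the work, as an engineer would, in place of code of your own. Each camera call takes 0.05 s, during which the arm holds its last target. There are 200 camera calls.

## Working session

There is one attempt and no reset: what is moved stays moved. The work goes in short steps, Python scripts to look and compute and a shell command to move; the robot and the scene stay as the last step left them, time stands still between calls to the robot, and variables do not carry over. Pictures are saved under pics/ and viewed, about 8 in all and at most 12, crops included, and the job is handed in when it is done.

```bash
ls; mkdir -p pics; python3 - <<'E'
from rig import robot,camera,camera_info
import cv2
for n in("top","side"):
    cv2.imwrite(f"pics/{n}0.png",camera(n)[:,:,::-1]); print(n,camera_info(n))
print(robot.get_obs())
E
```

```text
pics
top {'camera_matrix': array([[611.86012407,   0.        , 330.78686957],
       [  0.        , 611.86012407, 239.02166644],
       [  0.        ,   0.        ,   1.        ]]), 'rvec': array([ 2.12844751, -2.12839534,  0.23072281]), 'tvec': array([0.09167531, 0.47017955, 1.29055362])}
side {'camera_matrix': array([[622.99208098,   0.        , 309.04394769],
       [  0.        , 622.99208098, 237.93706217],
       [  0.        ,   0.        ,   1.        ]]), 'rvec': array([ 2.29172726, -0.02104283,  0.02287944]), 'tvec': array([-0.46433309,  0.1500705 ,  1.10353975])}
{'time': 0.1, 'q': array([-1.47750053e+00,  5.28366426e-01,  1.43377752e+00, -1.68981318e-05,
        1.18144984e+00, -1.78469271e-01]), 'joint_velocities': array([ 0.00145373, -0.00101877, -0.00235651,  0.00041892,  0.00096753,
        0.00076826]), 'joint_torque': array([-4.96556004e-04, -4.40985775e+01, -1.77150446e+01,  6.35337713e-02,
        5.33763960e-02, -4.04062916e-05]), 'position': array([ 0.16775045, -0.60138703,  0.2326726 ]), 'tool_rot': array([ 0.70061273,  0.09649736, -0.70056353,  0.09508316]), 'ft_force': array([-0.95926303, -0.13685091,  0.24982829]), 'moment': array([ 0.02046576, -0.03941388,  0.00278437]), 'grip_width': 0.08677334085863343}
```

View pics/top0.png

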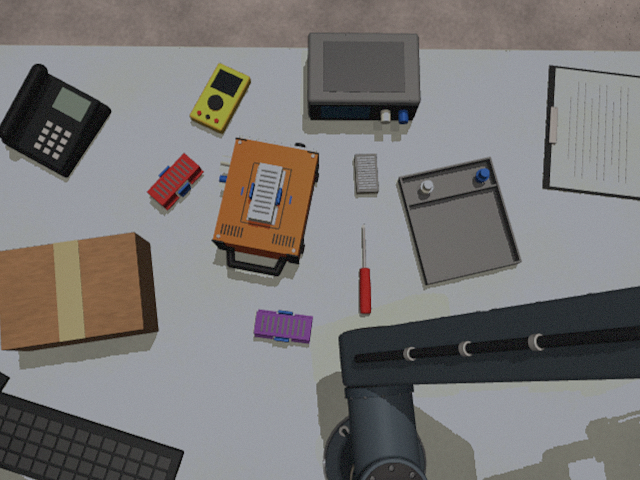

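View pics/side0.png

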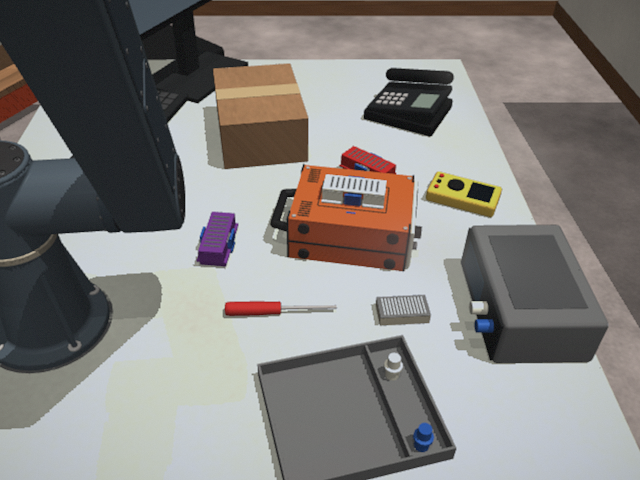

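Candidates for the cover: the white one on the orange ventilator (top 265,193; side 354,190), the red look-alike (top 176,181; side 368,160) and the purple one (top 283,325; side 217,238). I choose the white one with blue tabs on the ventilator, and check it in a close crop.

```bash
cat > h.py <<'E'
import numpy as np,cv2
from rig import robot,camera,camera_info
class C:
    def __init__(s,n):
        i=camera_info(n); s.K=i['camera_matrix']; s.r=i['rvec']; s.t=np.array(i['tvec']); s.R=cv2.Rodrigues(s.r)[0]; s.P=s.K@np.c_[s.R,s.t]
    def plane(s,uv,z):
        o=-s.R.T@s.t; d=(s.R.T@np.linalg.inv(s.K)@np.c_[np.reshape(uv,(-1,2)),np.ones(np.size(uv)//2)].T).T
        return o+d*((z-o[2])/d[:,2])[:,None]
    def proj(s,X): return cv2.projectPoints(np.reshape(X,(-1,3)).astype(float),s.r,s.t,s.K,None)[0][:,0]
T,S=C('top'),C('side')
def tri(a,b):
    X=cv2.triangulatePoints(T.P,S.P,np.float64(a).reshape(-1,2).T,np.float64(b).reshape(-1,2).T); return (X[:3]/X[3]).T
E
python3 - <<'E'
from h import *
a=cv2.imread('pics/top0.png');b=cv2.imread('pics/side0.png')
c=cv2.resize(a[130:280,205:325],None,fx=4,fy=4,interpolation=cv2.INTER_CUBIC)[:600,:400] if 0 else cv2.resize(a[130:280,205:325],(400,500),interpolation=cv2.INTER_CUBIC)
d=cv2.resize(b[155:275,265:425],(400,300),interpolation=cv2.INTER_CUBIC)
e=np.zeros((500,800,3),np.uint8);e[:,:400]=c;e[:300,400:]=d;cv2.imwrite('pics/crop.png',e)
def big(m): 
    c=cv2.findContours(m,cv2.RETR_EXTERNAL,cv2.CHAIN_APPROX_NONE)[0]; return max(c,key=cv2.contourArea)
for n,im,roi in(('top',a,(130,280,205,325)),('side',b,(155,275,265,425))):
    h=cv2.cvtColor(im,cv2.COLOR_BGR2HSV);m0=np.zeros(h.shape[:2],np.uint8);m0[roi[0]:roi[1],roi[2]:roi[3]]=255
    o=cv2.inRange(h,(3,130,60),(20,255,255))&m0; k=big(o);hu=cv2.convexHull(k)
    print(n,'orange',cv2.approxPolyDP(hu,3,True)[:,0].tolist())
    f=np.zeros_like(o);cv2.drawContours(f,[k],-1,255,-1)
    w=cv2.inRange(h,(0,0,150),(180,70,255))&f;w=cv2.morphologyEx(w,cv2.MORPH_CLOSE,np.ones((5,5)))
    k=big(w);print('white',cv2.boxPoints(cv2.minAreaRect(k)).round(1).tolist(),cv2.approxPolyDP(cv2.convexHull(k),2,True)[:,0].tolist())
    bl=cv2.inRange(h,(100,120,40),(130,255,255))&f
    _,_,st,ce=cv2.connectedComponentsWithStats(bl);print('blue',[(s.tolist(),x.round(1).tolist()) for s,x in zip(st[1:],ce[1:]) if s[4]>5])
E
```

```text
top orange [[236, 139], [317, 154], [298, 255], [259, 255], [238, 251], [213, 239]]
white [[246.1999969482422, 217.8000030517578], [258.20001220703125, 161.1999969482422], [285.6000061035156, 167.0], [273.6000061035156, 223.60000610351562]] [[281, 166], [284, 174], [273, 223], [247, 218], [259, 165], [261, 163]]
blue [([250, 183, 4, 16, 36], [251.5, 190.0]), ([275, 188, 7, 17, 66], [278.5, 196.2]), ([290, 197, 2, 6, 7], [290.1, 199.1])]
side orange [[304, 165], [411, 176], [407, 232], [382, 249], [289, 239], [288, 216]]
white [[322.5, 188.5], [324.20001220703125, 172.89999389648438], [386.20001220703125, 179.8000030517578], [384.5, 195.39999389648438]] [[326, 174], [386, 181], [384, 195], [323, 188]]
blue [([345, 193, 16, 12, 147], [352.2, 198.2])]
```

View pics/crop.png

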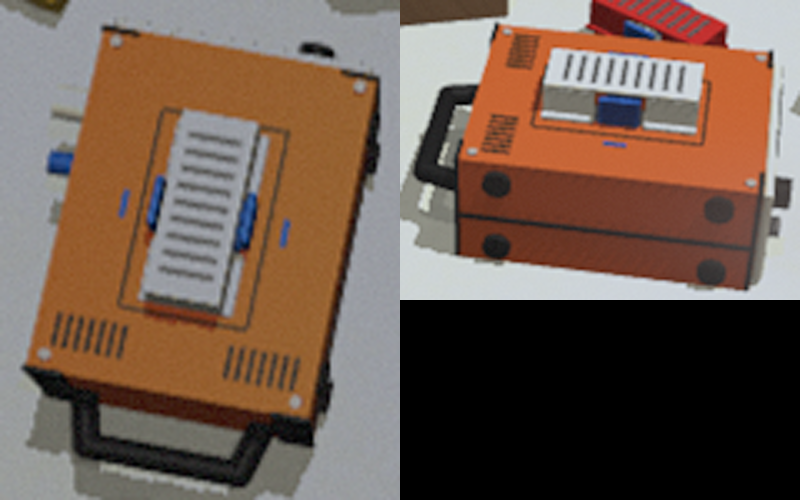

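The crop confirms the white cover with blue tabs (top 251,190 and 278,196; side 352,198), latched and upright on the orange deck. Next I triangulate the deck screws, the cover top and the tray.

```bash
python3 - <<'E'
from h import *
np.set_printoptions(precision=4,suppress=True)
t=lambda p:np.float64(p)/3.3333+[205,130]
s=lambda p:(np.float64(p)-[400,0])/2.5+[265,155]
def rep(n,a,b):
    X=tri(a,b);print(n);print(X, X.mean(0)); 
    e=X[0]-X[3]+X[1]-X[2];print('yaw',np.degrees(np.arctan2(e[1],e[0])),'reproj',np.abs(T.proj(X)-a).max(),np.abs(S.proj(X)-b).max());return X
# order +x+y,+x-y,-x-y,-x+y
rep('screws',t([(116,41),(359,87),(295,401),(44,354)]),s([(767,58),(751,183),(472,150),(507,32)]))
rep('cover top',t([(183,110),(258,125),(222,302),(145,293)]),s([(703,62),(698,97),(543,83),(550,48)]))
a=cv2.imread('pics/top0.png');b=cv2.imread('pics/side0.png')
out=[]
for n,im,(y0,y1,x0,x1) in(('top',a,(150,295,390,530)),('side',b,(325,480,250,465))):
    h=cv2.cvtColor(im,cv2.COLOR_BGR2HSV);r=h[y0:y1,x0:x1]
    m=cv2.inRange(r,(0,0,0),(180,255,135));m=cv2.morphologyEx(m,cv2.MORPH_CLOSE,np.ones((7,7)))
    k=max(cv2.findContours(m,0,1)[0],key=cv2.contourArea)
    print(n,(cv2.approxPolyDP(cv2.convexHull(k),3,True)[:,0]+[x0,y0]).tolist())
E
python3 - <<'E'
import cv2,numpy as np
a=cv2.imread('pics/top0.png');b=cv2.imread('pics/side0.png')
e=np.zeros((450,800,3),np.uint8);e[:450,:420]=cv2.resize(a[150:300,390:530],None,fx=3,fy=3,interpolation=2)
d=cv2.resize(b[325:480,250:465],None,fx=1.76,fy=1.76,interpolation=2);e[:d.shape[0],421:421+d.shape[1]]=d;cv2.imwrite('pics/crop2.png',e)
E
```

```text
screws
[[0.6757 0.2885 0.0998]
 [0.6426 0.1314 0.1008]
 [0.4368 0.1707 0.1022]
 [0.4666 0.3279 0.1003]] [0.5554 0.2296 0.1008]
yaw -10.735707809467199 reproj 2.0190389299639264 1.9504642584575436
cover top
[[0.6168 0.2412 0.1312]
 [0.6071 0.1942 0.1328]
 [0.4922 0.2147 0.1321]
 [0.4989 0.2623 0.1306]] [0.5537 0.2281 0.1317]
yaw -10.1316761960106 reproj 1.2674311978687456 1.2899968456737838
top [[490, 157], [521, 261], [512, 269], [424, 290], [396, 187], [398, 177]]
side [[402, 336], [455, 447], [453, 457], [380, 479], [275, 479], [250, 374], [258, 364]]
```

View pics/crop2.png

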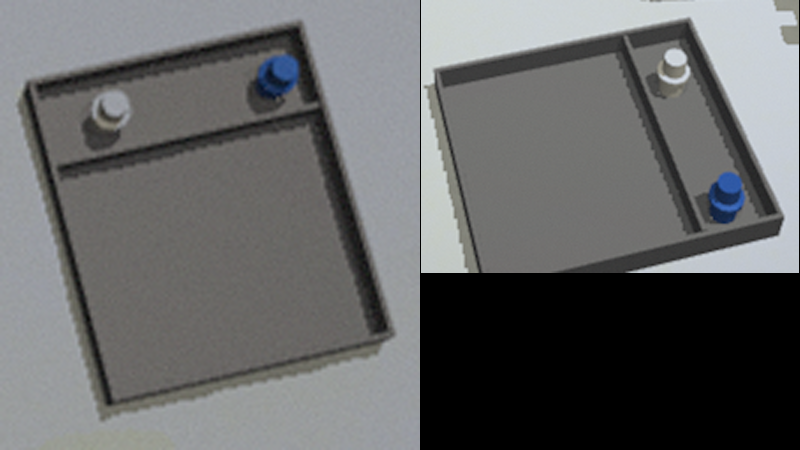

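The tray crop shows the rim corners in the top view at about (400,179), (490,158), (521,261) and (426,285). The cross wall is on the +x side with the white adaptor (427,187) and blue one (482,174); the large compartment is empty.

```bash
cat >> h.py <<'E'
from scipy.spatial.transform import Rotation as Ro
np.set_printoptions(precision=4,suppress=True)
def go(p,yaw):  # world target TCP, cover yaw (rad): jaws along its y; prints shift cm in tool axes and turn about tool x
    o=robot.get_obs();R=Ro.from_quat(o['tool_rot']).as_matrix()
    d=R.T@(np.array(p)-o['position'])*100
    a=np.arctan2(R[1,1],R[0,1]);turn=(-(yaw+np.pi/2-a)+np.pi/2)%np.pi-np.pi/2
    print('t',o['time'],'pos',o['position'],'toolx',R[:,0],'tooly',R[:,1],'toolz',R[:,2]);print('shift cm',d,'turn',turn,'alt',turn-np.sign(turn)*np.pi,'q6',o['q'][5],'q1',o['q'][0],'F',o['ft_force'],'w',o['grip_width'])
E
python3 - <<'E'
from h import *
a=np.float64([(29,87),(301,24),(393,334),(107,404)])/3+[390,150]
X=T.plane(a,.03);print(X,X.mean(0),[np.linalg.norm(X[i]-X[(i+1)%4]) for i in range(4)])
e=X[0]-X[3]+X[1]-X[2];y=np.arctan2(e[1],e[0]);print('tray yaw',y,np.degrees(y))
b=(np.float64([(686,20),(780,217),(438,72)])-[421,0])/1.76+[250,325]
print('tri',tri(a[[0,1,3]],b))
c=X.mean(0);ax=np.r_[np.cos(y),np.sin(y),0];m=c+ax*(-.0325);print('mid',m)
go([.554,.2288,.20],np.radians(-10.5))
E
```

```text
[[ 0.6115 -0.0644  0.03  ]
 [ 0.6622 -0.2729  0.03  ]
 [ 0.4238 -0.3284  0.03  ]
 [ 0.372  -0.1156  0.03  ]] [ 0.5174 -0.1953  0.03  ] [np.float64(0.21455009323763785), np.float64(0.24473869399491513), np.float64(0.21898790416733693), np.float64(0.24493657554881781)]
tray yaw 0.2195469889531059 12.579115871818276
tri [[ 0.6148 -0.0645  0.0282]
 [ 0.6643 -0.2729  0.0299]
 [ 0.3774 -0.1165  0.0206]]
mid [ 0.4857 -0.2024  0.03  ]
t 0.1 pos [ 0.1678 -0.6014  0.2327] toolx [-0.0002  0.002  -1.    ] tooly [ 0.2684 -0.9633 -0.002 ] toolz [-0.9633 -0.2684 -0.0003]
shift cm [  3.4247 -69.5966 -59.4916] turn 0.455031405475244 alt -2.686561248114549 q6 -0.17846927098586882 q1 -1.4775005288042427 F [-0.9593 -0.1369  0.2498] w 0.08677334085863343
```

```bash
python3 -m inch '[[[0,-3,-1,0.114,1],[0,-3,-1,0.114,1],[0,-3,-1,0.114,1],[0,-3,-1,0.114,1]]]' 14
python3 -c "
from h import *
go([.554,.2288,.20],np.radians(-10.5))"
```

```text
time: 0.43
position: [0.1937, -0.4817, 0.2298]
tool_rot: [-0.703, 0.075, 0.704, 0.073]
ft_force: [0.7, 0.5, 0.5]
grip_width: 0.0873
t 0.4333 pos [ 0.1937 -0.4817  0.2298] toolx [-0.0012 -0.002  -1.    ] tooly [-0.2075 -0.9782  0.0022] toolz [-0.9782  0.2075  0.0007]
shift cm [  2.7935 -76.9847 -20.4993] turn -0.025803986120966016 alt 3.115788667468827 q6 0.3777189666584822 q1 -1.4029998405336876 F [0.6813 0.525  0.4975] w 0.08728532933876226
```

```bash
python3 -m inch '[[[0,-3,-2.5,0,1],[0,-3,-2.5,0,1],[0,-3,-2.5,0,1],[0,-3,-2.5,0,1],[0,-3.2,-2.2,0,1],[0,-3.5,-2,0,1],[0,-3.8,-1,0,1],[0,-3.9,-1,0,1]]]' 
python3 -m inch '[[[0,-3.9,-1,0,1],[0,-3.9,-1,0,1],[0,-3.9,-1,0,1],[0,-4,0,0,1],[0,-4,0,0,1],[0,-4,0,0,1],[0,-4,0,0,1],[0,-4,0,0,1]]]' 
python3 -c "
from h import *
go([.554,.2288,.20],np.radians(-10.5))"
```

```text
time: 1.1
position: [0.4144, -0.2482, 0.2276]
tool_rot: [-0.702, 0.079, 0.703, 0.08]
ft_force: [0.8, -1.4, 0.5]
grip_width: 0.0873
time: 1.77
position: [0.5174, 0.0665, 0.2263]
tool_rot: [-0.702, 0.079, 0.704, 0.08]
ft_force: [0.0, 0.2, 0.3]
grip_width: 0.0871
t 1.7667 pos [0.5174 0.0665 0.2263] toolx [-0.0024  0.0017 -1.    ] tooly [-0.2241 -0.9746 -0.0011] toolz [-0.9746  0.224   0.0028]
shift cm [  2.6514 -16.6297   0.064 ] turn -0.04271090905643682 alt 3.0988817445333563 q6 1.7085315094705493 q1 -0.08737237199135835 F [0.0328 0.1831 0.3412] w 0.08709449895722009
```

```bash
python3 -m inch '[[[0,-3.6,0,-0.02,1],[0,-3.6,0,-0.02,1],[0,-3.6,0,0,1],[0,-3,0,0,1],[0,-2,0,0,1],[0.5,0,0,0,1],[0.5,0,0,0,1],[0,0,0,0,1]]]' 
python3 -c "
from h import *
for n in('top','side'): cv2.imwrite(f'pics/{n}1.png',camera(n)[:,:,::-1])
go([.554,.2288,.16],np.radians(-10.5))
a=cv2.imread('pics/top1.png')[130:280,200:330];b=cv2.imread('pics/side1.png')[130:255,255:425]
e=np.zeros((450,800,3),np.uint8);e[:,:390]=cv2.resize(a,(390,450),interpolation=2);e[:301,391:]=cv2.resize(b,(409,301),interpolation=2);cv2.imwrite('pics/crop3.png',e)"
```

```text
time: 2.43
position: [0.5467, 0.2389, 0.2128]
tool_rot: [-0.702, 0.06, 0.707, 0.061]
ft_force: [-0.1, -0.4, 0.1]
grip_width: 0.0865
t 2.5333 pos [0.5471 0.2381 0.2135] toolx [-0.0052  0.0033 -1.    ] tooly [-0.172  -0.9851 -0.0023] toolz [-0.9851  0.172   0.0057]
shift cm [ 5.3452  0.8092 -0.8732] turn 0.010404605190665883 alt -3.1311880483991272 q6 1.9626833571759825 q1 0.22120073606215324 F [ 0.0216 -0.4901 -0.111 ] w 0.08707310197251367
```

View pics/crop3.png

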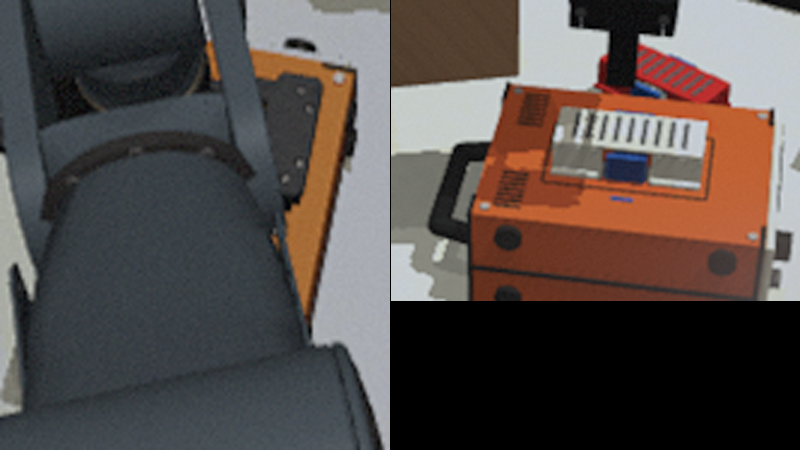

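The top view is blocked by the arm. The side view shows the gripper above the cover and nothing disturbed (tab at side ≈352,199). I correct the offset and descend.

```bash
python3 -m inch '[[[0,0.8,-0.85,0.01,1],[0,0,0,0,1],[2,0,0,0,1],[1.5,0,0,0,1],[0,0,0,0,1]]]' 
python3 -c "
from h import *
go([.554,.2288,.116],np.radians(-10.5))"
```

```text
time: 2.95
position: [0.5574, 0.2215, 0.18]
tool_rot: [-0.704, 0.067, 0.704, 0.069]
ft_force: [-0.5, -0.4, -0.9]
grip_width: 0.0872
t 2.95 pos [0.5574 0.2215 0.18  ] toolx [-0.0002  0.0028 -1.    ] tooly [-0.1917 -0.9814 -0.0027] toolz [-0.9814  0.1917  0.0008]
shift cm [ 6.3974 -0.633   0.4701] turn -0.009665285553541292 alt 3.131927368036252 q6 1.9527454724832904 q1 0.190707004941586 F [-0.5015 -0.3522 -0.8598] w 0.08716751031554448
```

```bash
python3 -m inch '[[[0,-0.5,0.4,-0.01,1],[0,0,0,0,1],[1.3,0,0,0,1],[1.3,0,0,0,1],[0,0,0,0,1],[0,0,0,0,1]]]' 
python3 -c "
from h import *
go([.554,.2288,.116],np.radians(-10.5))"
python3 -m inch '[[[0,0,0,0,1],[0,0,0,0,1]]]' 
python3 -c "
from h import *
go([.554,.2288,.116],np.radians(-10.5))"
```

```text
time: 3.45
position: [0.5577, 0.2258, 0.1586]
tool_rot: [0.707, -0.064, -0.702, -0.067]
ft_force: [-0.1, 0.3, 0.5]
grip_width: 0.0869
t 3.45 pos [0.5577 0.2258 0.1586] toolx [ 0.0074  0.0043 -1.    ] tooly [-0.1848 -0.9828 -0.0056] toolz [-0.9827  0.1848 -0.0065]
shift cm [ 4.2551 -0.2     0.4487] turn -0.0026226792734069804 alt 3.138969974316386 q6 1.9527014273231331 q1 0.19782897410982916 F [-0.1329  0.31    0.4748] w 0.08688988521741708
time: 3.62
position: [0.5586, 0.2261, 0.1605]
tool_rot: [0.707, -0.064, -0.701, -0.068]
ft_force: [-0.4, -0.1, 0.2]
grip_width: 0.0867
t 3.6167 pos [0.5586 0.2261 0.1605] toolx [ 0.01    0.0047 -0.9999] tooly [-0.1845 -0.9828 -0.0065] toolz [-0.9828  0.1846 -0.0089]
shift cm [ 4.4417 -0.1544  0.5373] turn -0.00235087958746405 alt 3.139241774002329 q6 1.9526442675100146 q1 0.1979979246061275 F [-0.4479 -0.1259  0.1938] w 0.08673617524347194
```

```bash
python3 -m inch '[[[1,-0.15,0.4,0,1],[1,0,0,0,1],[1,0,0,0,1],[0,0,0,0,1],[0,0,0,0,1]]]' 
python3 -c "
from h import *
go([.554,.2288,.116],np.radians(-10.5))"
python3 -m inch '[[[0,0,0,0,1],[0,0,0,0,1]]]' 
python3 -c "
from h import *
go([.554,.2288,.116],np.radians(-10.5))
cv2.imwrite('pics/side2.png',cv2.resize(camera('side')[120:270,270:430,::-1],None,fx=4.5,fy=4,interpolation=2))"
```

```text
time: 4.03
position: [0.5558, 0.2292, 0.1294]
tool_rot: [0.709, -0.063, -0.699, -0.068]
ft_force: [-0.0, 0.8, 0.2]
grip_width: 0.0868
t 4.0333 pos [0.5558 0.2292 0.1294] toolx [ 0.0135  0.0055 -0.9999] tooly [-0.1841 -0.9829 -0.0079] toolz [-0.9828  0.1842 -0.0123]
shift cm [1.3382 0.0828 0.1842] turn -0.001869225664430374 alt 3.1397234279253627 q6 1.9579926543047634 q1 0.2041028277501287 F [-0.0429  0.7586  0.1774] w 0.0867880659949299
time: 4.2
position: [0.5553, 0.2291, 0.1284]
tool_rot: [0.708, -0.063, -0.7, -0.068]
ft_force: [0.8, 0.3, -0.2]
grip_width: 0.0872
t 4.2 pos [0.5553 0.2291 0.1284] toolx [ 0.0116  0.0051 -0.9999] tooly [-0.1841 -0.9829 -0.0072] toolz [-0.9828  0.1842 -0.0104]
shift cm [1.2388 0.0615 0.1352] turn -0.001903118532607273 alt 3.139689535057186 q6 1.958014199571164 q1 0.20409484081660706 F [ 0.7667  0.257  -0.1566] w 0.08720251089627853
```

View pics/side2.png

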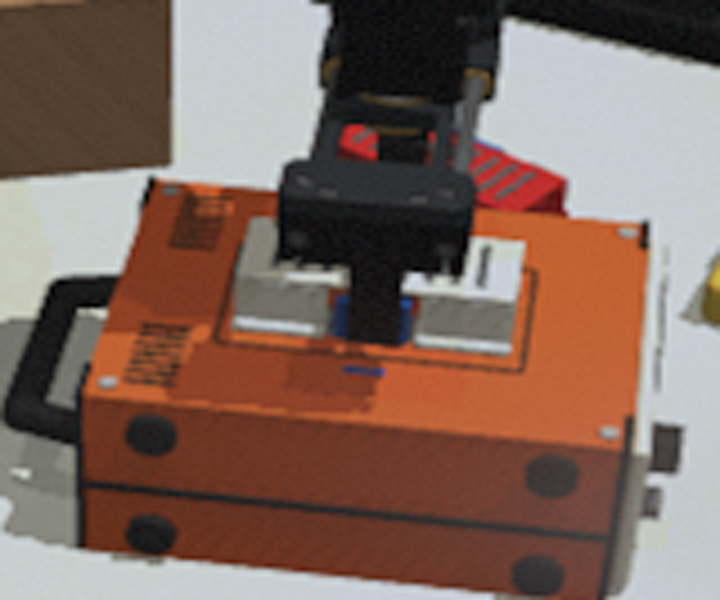

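The near finger is centred on the right tab (crop 372,320) and clear of the cover. I lower the last 12 mm, then pinch gently to feel the centring.

```bash
python3 -m inch '[[[0.6,0.05,0.1,0,1],[0.6,0,0,0,1],[0,0,0,0,1],[0,0,0,0,1],[0,0,0,0,0.75],[0,0,0,0,0.75]]]' 8
python3 -c "
from h import *
go([.554,.2288,.116],np.radians(-10.5))"
python3 -m inch '[[[0,0,0,0,0.4],[0,0,0,0,0.4],[0,0,0,0,0.4],[0,0,0,0,0.4]]]' 8
python3 -c "
from h import *
go([.554,.2288,.116],np.radians(-10.5))"
```

```text
time: 4.75
position: [0.5549, 0.2288, 0.1157]
tool_rot: [0.708, -0.063, -0.7, -0.068]
ft_force: [0.3, 0.3, -0.6]
grip_width: 0.08
t 4.75 pos [0.5549 0.2288 0.1157] toolx [ 0.013   0.0054 -0.9999] tooly [-0.1843 -0.9828 -0.0077] toolz [-0.9828  0.1843 -0.0118]
shift cm [-0.0303  0.0159  0.0832] turn -0.0020709818858475337 alt 3.1395216717039456 q6 1.9577829830448727 q1 0.203788512050999 F [ 0.2566  0.2772 -0.6345] w 0.08002669960539387
time: 5.08
position: [0.5552, 0.2294, 0.1161]
tool_rot: [0.709, -0.063, -0.699, -0.068]
ft_force: [-0.3, 0.2, -1.1]
grip_width: 0.0551
t 5.0833 pos [0.5552 0.2294 0.1161] toolx [ 0.014   0.0065 -0.9999] tooly [-0.1845 -0.9828 -0.009 ] toolz [-0.9827  0.1846 -0.0126]
shift cm [0.0104 0.0775 0.1047] turn -0.0023220521144979855 alt 3.139270601475295 q6 1.9577202991667144 q1 0.2041785505343456 F [-0.3073  0.1768 -1.1217] w 0.055099165297550136
```

```bash
python3 -m inch '[[[0,0,0,0,0.4],[0,0,0,0,0.4],[0,0,0,0,0.4],[0,0,0,0,0.4]]]' 8
python3 -m inch '[[[0,0,0,0,0.4],[0,0,0,0,0.4],[0,0,0,0,0.4],[0,0,0,0,0.4]]]' 14
python3 -c "
from h import *
go([.554,.2288,.116],np.radians(-10.5))"
```

```text
time: 5.42
position: [0.5553, 0.2299, 0.1162]
tool_rot: [0.709, -0.063, -0.699, -0.068]
ft_force: [-0.2, -0.8, 0.2]
grip_width: 0.0496
time: 5.75
position: [0.5553, 0.2299, 0.1163]
tool_rot: [0.709, -0.063, -0.699, -0.069]
ft_force: [-0.3, 0.8, -0.7]
grip_width: 0.0491
t 5.75 pos [0.5553 0.2299 0.1163] toolx [ 0.0146  0.0072 -0.9999] tooly [-0.1846 -0.9828 -0.0098] toolz [-0.9827  0.1847 -0.013 ]
shift cm [0.0277 0.1286 0.1072] turn -0.002364798772020116 alt 3.139227854817773 q6 1.957803549996259 q1 0.2046792547986305 F [-0.2609  0.7724 -0.6835] w 0.049125861508398615
```

Both tabs are fully in (width 49 mm) with no side load. Now a slow pull, watching the force.

```bash
for i in 1; do :; done; python3 -m inch '[[[-0.15,0,0,0,0.4],[-0.15,0,0,0,0.4],[-0.15,0,0,0,0.4]]]' 14
python3 -m inch '[[[-0.15,0,0,0,0.4],[-0.15,0,0,0,0.4],[-0.15,0,0,0,0.4]]]' 14
```

```text
time: 6.0
position: [0.5551, 0.2298, 0.1169]
tool_rot: [0.709, -0.063, -0.699, -0.069]
ft_force: [4.5, 2.3, -14.7]
grip_width: 0.0494
time: 6.25
position: [0.5549, 0.2296, 0.1181]
tool_rot: [0.708, -0.063, -0.7, -0.069]
ft_force: [4.5, 1.4, -15.5]
grip_width: 0.0491
```

```bash
python3 -m inch '[[[-0.2,0,0,0,0.4],[-0.2,0,0,0,0.4],[-0.2,0,0,0,0.4],[-0.2,0,0,0,0.4]]]' 14
python3 -m inch '[[[-0.2,0,0,0,0.4],[-0.2,0,0,0,0.4],[-0.2,0,0,0,0.4],[-0.2,0,0,0,0.4]]]' 14
python3 -c "
from h import *
go([.554,.2288,.116],np.radians(-10.5))
cv2.imwrite('pics/side3.png',cv2.resize(camera('side')[120:270,270:430,::-1],None,fx=4.5,fy=4,interpolation=2))"
```

```text
time: 6.58
position: [0.5541, 0.229, 0.1257]
tool_rot: [0.707, -0.064, -0.701, -0.069]
ft_force: [2.0, 0.5, -2.6]
grip_width: 0.0493
time: 6.92
position: [0.554, 0.2289, 0.1409]
tool_rot: [0.708, -0.063, -0.7, -0.068]
ft_force: [0.0, 0.2, -0.8]
grip_width: 0.0492
t 6.9167 pos [0.554  0.2289 0.1409] toolx [ 0.0113  0.006  -0.9999] tooly [-0.1852 -0.9827 -0.008 ] toolz [-0.9826  0.1853 -0.01  ]
shift cm [2.4947 0.0261 0.0213] turn -0.003001652184145165 alt 3.138591001405648 q6 1.9581401769348938 q1 0.20370677121357664 F [ 0.0196  0.236  -0.755 ] w 0.04916420842812773
```

View pics/side3.png

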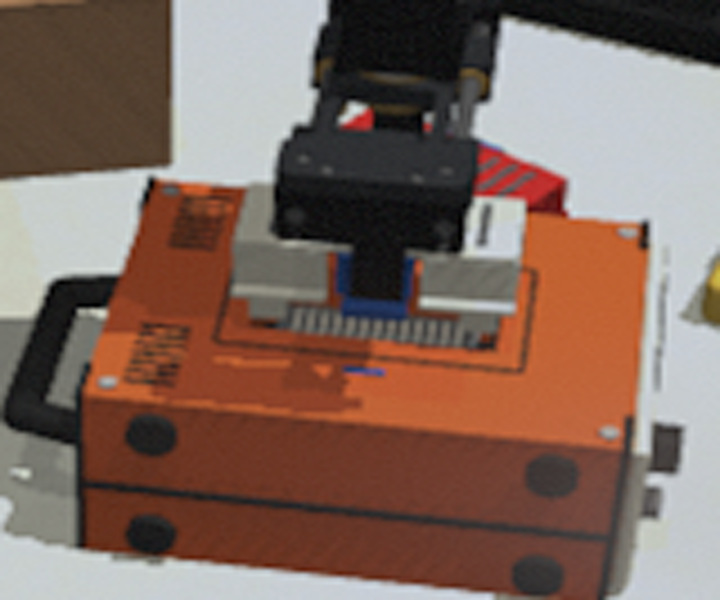

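The cover is out and gripped by both tabs, and the filter is still seated in the bay (crop 380,325). Lift clear and carry it to the tray.

```bash
python3 -m inch '[[[-0.8,0,0,0,0.4],[-1.5,0,0,0,0.4],[-1.5,0,0,0,0.4],[-1.5,0,0,0,0.4],[-0.8,0,0,0,0.4],[0,0,0,0,0.4],[0,0,0,0,0.4]]]' 14
python3 -c "
from h import *
go([.487,-.202,.20],.2195)"
```

```text
time: 7.55
position: [0.5525, 0.2281, 0.2098]
tool_rot: [0.708, -0.063, -0.7, -0.068]
ft_force: [-0.1, -0.3, -1.7]
grip_width: 0.0493
t 7.55 pos [0.5525 0.2281 0.2098] toolx [ 0.0129  0.0055 -0.9999] tooly [-0.1844 -0.9828 -0.0078] toolz [-0.9828  0.1845 -0.0117]
shift cm [ 0.6605 43.4836 -1.4907] turn -0.40499939548179453 alt 2.7365932581079986 q6 1.958215752549165 q1 0.20334250611933788 F [-0.112  -0.2824 -1.6632] w 0.04928400420799039
```

```bash
python3 -m inch '[[[0,0.8,0,0,0.4],[0,1.6,0,0,0.4],[0,2.2,0,0,0.4],[0,2.8,0,0,0.4],[0,2.8,0,0,0.4],[0,2.8,0,0,0.4],[0,2.8,0,0,0.4],[0,2.8,0,0,0.4]]]' 14
python3 -m inch '[[[0,2.8,0,0,0.4],[0,2.8,0,0,0.4],[0,2.8,0,0,0.4],[0,2.8,0,0,0.4],[0,2.5,0,0,0.4],[0,2,0,0,0.4],[0,1.5,0,0,0.4],[0,0.8,0,0,0.4]]]' 14
python3 -m inch '[[[0,0,0,-0.05,0.4],[0,0,0,-0.06,0.4],[0,0,0,-0.06,0.4],[0,0,0,-0.06,0.4],[0,0,0,-0.06,0.4],[0,0,0,-0.05,0.4],[0,0,0,0,0.4],[0,0,0,0,0.4]]]' 14
python3 -c "
from h import *
go([.487,-.202,.20],.2195)"
```

```text
time: 8.22
position: [0.5126, 0.0407, 0.202]
tool_rot: [0.705, -0.06, -0.704, -0.064]
ft_force: [-0.7, -0.8, -2.4]
grip_width: 0.0495
time: 8.88
position: [0.4699, -0.1505, 0.194]
tool_rot: [-0.699, 0.061, 0.71, 0.066]
ft_force: [-0.1, -0.2, -1.1]
grip_width: 0.0494
time: 9.55
position: [0.4639, -0.1512, 0.1889]
tool_rot: [-0.696, -0.067, 0.713, -0.054]
ft_force: [1.1, 0.4, -1.4]
grip_width: 0.0494
t 9.55 pos [ 0.4639 -0.1512  0.1889] toolx [-0.0266  0.016  -0.9995] tooly [ 0.1692 -0.9854 -0.0203] toolz [-0.9852 -0.1696  0.0235]
shift cm [-1.2548  5.3705 -1.3908] turn -0.04949419336981187 alt 3.0920984602199812 q6 0.8559938598836088 q1 -0.5446204094067123 F [ 1.0969  0.397  -1.3649] w 0.04942560452122894
```

```bash
python3 -m inch '[[[0,1.2,-0.4,-0.02,0.4],[0,1.4,-0.5,-0.03,0.4],[0,1.4,-0.4,0,0.4],[0,1,0,0,0.4],[0,0,0,0,0.4],[0,0,0,0,0.4]]]' 14
python3 -c "
from h import *
go([.487,-.202,.10],.2195)"
python3 -m inch '[[[0,0,0,0,0.4],[0,0,0,0,0.4]]]' 14
python3 -c "
from h import *
go([.487,-.202,.10],.2195)"
```

```text
time: 10.05
position: [0.4846, -0.1967, 0.1854]
tool_rot: [-0.692, -0.085, 0.713, -0.069]
ft_force: [1.2, 1.0, -1.9]
grip_width: 0.0496
t 10.05 pos [ 0.4846 -0.1967  0.1854] toolx [-0.0324  0.0203 -0.9993] tooly [ 0.2161 -0.976  -0.0268] toolz [-0.9758 -0.2168  0.0272]
shift cm [ 8.5107  0.7976 -0.3486] turn -0.0016058763323458791 alt 3.1399867772574472 q6 0.7549887794825809 q1 -0.5985442940828293 F [ 1.1577  1.0188 -1.8731] w 0.04963981139319182
time: 10.22
position: [0.4835, -0.1957, 0.185]
tool_rot: [-0.692, -0.086, 0.714, -0.068]
ft_force: [-0.2, 0.6, -1.7]
grip_width: 0.049
t 10.2167 pos [ 0.4835 -0.1957  0.185 ] toolx [-0.0341  0.0218 -0.9992] tooly [ 0.2152 -0.9762 -0.0286] toolz [-0.976  -0.216   0.0286]
shift cm [ 8.4693  0.9371 -0.4436] turn -0.002540920868768559 alt 3.1390517327210246 q6 0.7559969909063701 q1 -0.598231612749426 F [-0.2022  0.5684 -1.6695] w 0.0489656160733454
```

```bash
python3 -m inch '[[[1.5,0.4,-0.2,0,0.4],[1.5,0.4,-0.2,0,0.4],[1.5,0,0,0,0.4],[1.5,0,0,0,0.4],[1.5,0,0,0,0.4],[1,0,0,0,0.4],[0,0,0,0,0.4],[0,0,0,0,0.4]]]' 14
python3 -c "
from h import *
go([.487,-.202,.034],.2195)"
```

```text
time: 10.88
position: [0.4849, -0.196, 0.0985]
tool_rot: [-0.692, -0.087, 0.714, -0.068]
ft_force: [-0.4, -0.5, -1.1]
grip_width: 0.0494
t 10.8833 pos [ 0.4849 -0.196   0.0985] toolx [-0.0339  0.0226 -0.9992] tooly [ 0.2175 -0.9756 -0.0294] toolz [-0.9755 -0.2184  0.0282]
shift cm [ 6.4235  0.818  -0.2585] turn -0.00010359883739408104 alt 3.141489054752399 q6 0.7535914306970084 q1 -0.5978200546969253 F [-0.4101 -0.5282 -1.0521] w 0.04940016227001581
```

The tool has tilted about 2° during the carry. I try a short fast move back to see whether it undoes the tilt.

```bash
python3 -m inch '[[[-1,-1.5,0,0,0.4],[-0.5,-2.8,0,0,0.4],[0,-2.8,0,0,0.4],[0,-2.8,0,0,0.4],[0,-2.8,0,0,0.4],[0,-1.5,0,0,0.4],[0,0,0,0,0.4],[0,0,0,0,0.4]]]' 14
python3 -c "
from h import *
go([.487,-.202,.034],.2195)"
```

```text
time: 11.55
position: [0.4567, -0.0541, 0.1243]
tool_rot: [-0.696, -0.084, 0.71, -0.07]
ft_force: [0.8, -1.0, -1.9]
grip_width: 0.0493
t 11.55 pos [ 0.4567 -0.0541  0.1243] toolx [-0.0216  0.0164 -0.9996] tooly [ 0.2162 -0.9761 -0.0207] toolz [-0.9761 -0.2166  0.0175]
shift cm [ 8.7226 15.2817  0.0842] turn -0.0014944958052507396 alt 3.1400981577845424 q6 0.9775495593773645 q1 -0.3666646221315214 F [ 0.7593 -1.0373 -1.9278] w 0.04925596335338485
```

```bash
python3 -m inch '[[[-1.5,-1.5,0,0,0.4],[-1.5,-2.8,0,0,0.4],[-1,-2.8,0,0,0.4],[0,-2.8,0,0,0.4],[0,-2.8,0,0,0.4],[0,0,0,0,0.4],[0,0,0,0,0.4]]]' 14
python3 -m inch '[[[0,0.7,0,0,0.4],[0,1.2,0,0,0.4],[0,1.2,0,0,0.4],[0,1.2,0,0,0.4],[0,1.2,0,0,0.4],[0,1.2,0,0,0.4],[0,1.2,0,0,0.4],[0,1.2,0,0,0.4]]]' 14
python3 -c "
from h import *
go([.487,-.202,.034],.2195)"
```

```text
time: 12.13
position: [0.4385, 0.067, 0.1731]
tool_rot: [-0.702, -0.079, 0.704, -0.07]
ft_force: [-0.6, -1.2, -1.5]
grip_width: 0.0493
time: 12.8
position: [0.4633, -0.0383, 0.173]
tool_rot: [0.705, 0.074, -0.702, 0.069]
ft_force: [0.3, 0.3, -0.9]
grip_width: 0.0495
t 12.8 pos [ 0.4633 -0.0383  0.173 ] toolx [ 0.0026  0.0073 -1.    ] tooly [ 0.2015 -0.9795 -0.0066] toolz [-0.9795 -0.2015 -0.004 ]
shift cm [13.7893 16.6063  1.0302] turn -0.01656111499840751 alt 3.1250315385913856 q6 1.0323537486999288 q1 -0.32861089043949954 F [ 0.2627  0.2783 -0.9146] w 0.049472168994792155
```

Level again. The rest of the way goes slowly.

```bash
python3 -m inch '[[[0,1.2,0.2,-0.01,0.4],[0,1.2,0.2,0,0.4],[0,1.2,0.2,0,0.4],[0,1.2,0.1,0,0.4],[0,1.2,0,0,0.4],[0,1.2,0,0,0.4],[0,1.2,0,0,0.4],[0,1.2,0,0,0.4]]]' 14
python3 -m inch '[[[0,1.2,0,0,0.4],[0,1.2,0,0,0.4],[0,1.2,0,0,0.4],[0,1.2,0,0,0.4],[0,0.8,0,0,0.4],[0,0,0,0,0.4],[0,0,0,0,0.4]]]' 14
python3 -c "
from h import *
go([.487,-.202,.034],.2195)"
```

```text
time: 13.47
position: [0.4781, -0.1587, 0.1721]
tool_rot: [0.706, 0.069, -0.702, 0.068]
ft_force: [-0.8, 0.4, -1.5]
grip_width: 0.0492
time: 14.05
position: [0.4904, -0.2259, 0.1717]
tool_rot: [0.707, 0.066, -0.701, 0.067]
ft_force: [-0.4, -0.1, -2.1]
grip_width: 0.0493
t 14.05 pos [ 0.4904 -0.2259  0.1717] toolx [ 0.0076 -0.0009 -1.    ] tooly [ 0.1866 -0.9824  0.0023] toolz [-0.9824 -0.1866 -0.0073]
shift cm [13.7674 -2.4383 -0.0136] turn -0.031772642372870585 alt 3.1098200112169225 q6 0.7392833764627119 q1 -0.640870526610467 F [-0.4309 -0.0961 -2.1098] w 0.04931222314326057
```

```bash
python3 -m inch '[[[1,-0.8,0,-0.02,0.4],[1.5,-0.8,0,0,0.4],[1.5,-0.6,0,0,0.4],[1.5,0,0,0,0.4],[1.5,0,0,0,0.4],[1.2,0,0,0,0.4],[0,0,0,0,0.4],[0,0,0,0,0.4]]]' 14
python3 -m inch '[[[1,0,0,0,0.4],[1,0,0,0,0.4],[0.8,0,0,0,0.4],[0.4,0,0,0,0.4],[0,0,0,0,0.4],[0,0,0,0,0.4]]]' 14
python3 -c "
from h import *
go([.487,-.202,.034],.2195)
cv2.imwrite('pics/side4.png',cv2.resize(camera('side')[300:480,240:460,::-1],None,fx=3.3,fy=3.3,interpolation=2))"
```

```text
time: 14.72
position: [0.4866, -0.1981, 0.0882]
tool_rot: [0.706, 0.076, -0.7, 0.076]
ft_force: [0.3, 0.2, -1.2]
grip_width: 0.0494
time: 15.22
position: [0.4882, -0.198, 0.0551]
tool_rot: [0.707, 0.076, -0.699, 0.077]
ft_force: [0.1, 0.9, -2.1]
grip_width: 0.0495
t 15.2167 pos [ 0.4882 -0.198   0.0551] toolx [ 0.0107 -0.001  -0.9999] tooly [ 0.2147 -0.9767  0.0033] toolz [-0.9766 -0.2147 -0.0102]
shift cm [2.1118 0.3534 0.2286] turn -0.003148443583477878 alt 3.1384442100063152 q6 0.746783120565821 q1 -0.6005640725278386 F [ 0.0986  0.9233 -2.1233] w 0.049510403202834265
```

View pics/side4.png

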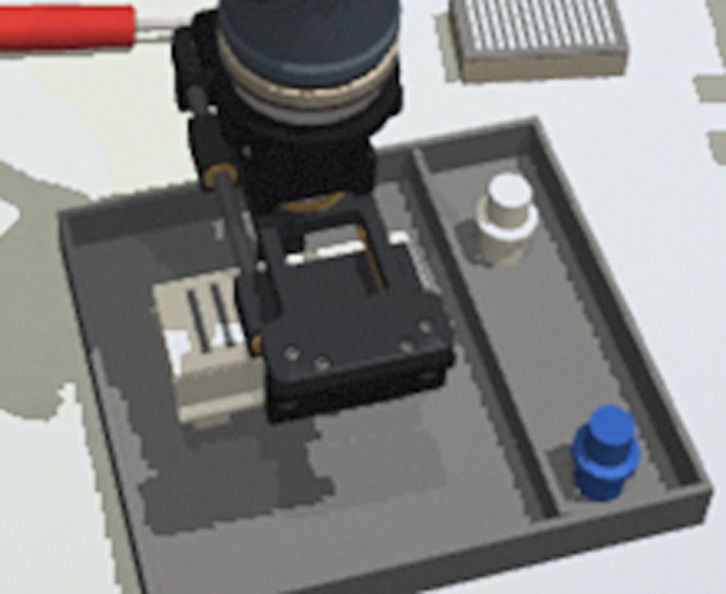

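The cover hangs upright and level inside the large compartment (crop 215,340), clear of the walls and the adaptors. I lower it until it touches the floor.

```bash
python3 -m inch '[[[0.6,0,0,0,0.4],[0.5,0,0,0,0.4],[0.4,0,0,0,0.4],[0,0,0,0,0.4],[0,0,0,0,0.4]]]' 14
python3 -m inch '[[[0.15,0,0,0,0.4],[0.15,0,0,0,0.4],[0.15,0,0,0,0.4]]]' 14
python3 -m inch '[[[0.1,0,0,0,0.4],[0.1,0,0,0,0.4]]]' 14
```

```text
time: 15.68
position: [0.4891, -0.1988, 0.0395]
tool_rot: [0.707, 0.075, -0.699, 0.078]
ft_force: [0.3, 0.3, -1.1]
grip_width: 0.0494
time: 15.93
position: [0.4899, -0.199, 0.0352]
tool_rot: [0.708, 0.074, -0.698, 0.078]
ft_force: [1.1, -0.0, 2.3]
grip_width: 0.0495
time: 16.1
position: [0.4901, -0.1991, 0.0349]
tool_rot: [0.708, 0.074, -0.698, 0.078]
ft_force: [-1.9, 1.1, 11.5]
grip_width: 0.0498
```

Firm contact at TCP z = 0.035 (0.034 expected). I release by slowly opening, then rise.

```bash
python3 -m inch '[[[-0.05,0,0,0,0.4],[0,0,0,0,0.4],[0,0,0,0,0.4]]]' 6
python3 -m inch '[[[0,0,0,0,0.65],[0,0,0,0,0.7],[0,0,0,0,0.75],[0,0,0,0,0.85],[0,0,0,0,0.98],[0,0,0,0,0.98],[0,0,0,0,0.98]]]'
python3 -c "
from h import *
go([.487,-.202,.035],.2195)"
```

```text
time: 16.35
position: [0.4902, -0.1992, 0.0359]
tool_rot: [0.708, 0.074, -0.698, 0.078]
ft_force: [-0.1, 0.0, -0.7]
grip_width: 0.0499
time: 16.93
position: [0.4901, -0.1993, 0.0353]
tool_rot: [0.708, 0.074, -0.698, 0.078]
ft_force: [-0.3, -1.0, -0.7]
grip_width: 0.0819
t 16.9333 pos [ 0.4901 -0.1993  0.0353] toolx [ 0.015  -0.0039 -0.9999] tooly [ 0.2142 -0.9768  0.007 ] toolz [-0.9767 -0.2143 -0.0138]
shift cm [0.027  0.1933 0.3641] turn -0.0035810819307591224 alt 3.138011571659034 q6 0.746409799814641 q1 -0.6005740469791426 F [-0.2979 -0.9555 -0.6628] w 0.08187017720616808
```

```bash
python3 -m inch '[[[0,0,0,0,1],[-0.5,0,0,0,1],[-1,0,0,0,1],[-2,0,0,0,1],[-3,0,0,0,1],[-3,0,0,0,1],[-3,0,0,0,1],[-2,0,0,0,1]]]'
python3 -m inch '[[[-1,2.5,2,0,1],[0,2.5,2,0,1],[0,2.5,2,0,1],[0,2.5,2,0,1],[0,2.5,1,0,1],[0,2.5,0,0,1],[0,0,0,0,1],[0,0,0,0,1]]]'
python3 -c "
from h import *
print(robot.get_obs()['position'],robot.get_obs()['time'])
a=camera('top')[:,:,::-1];b=camera('side')[:,:,::-1]
e=np.zeros((480,800,3),np.uint8);e[:,:350]=cv2.resize(a[120:360,200:550],(350,240)).repeat(2,0)[:,:350] if 0 else 0
e[:274,:400]=cv2.resize(a[120:360,190:540],(400,274),interpolation=2);e[:,400:]=cv2.resize(b[140:480,225:510],(400,480),interpolation=2);cv2.imwrite('pics/fin.png',e)"
```

```text
time: 17.6
position: [0.485, -0.1969, 0.1852]
tool_rot: [0.705, 0.077, -0.701, 0.075]
ft_force: [0.3, -0.3, 0.2]
grip_width: 0.0871
time: 18.27
position: [0.4296, -0.3704, 0.2128]
tool_rot: [0.71, 0.072, -0.695, 0.084]
ft_force: [-0.7, 1.5, 0.1]
grip_width: 0.0869
[ 0.4296 -0.3704  0.2128] 18.2667
```

View pics/fin.png

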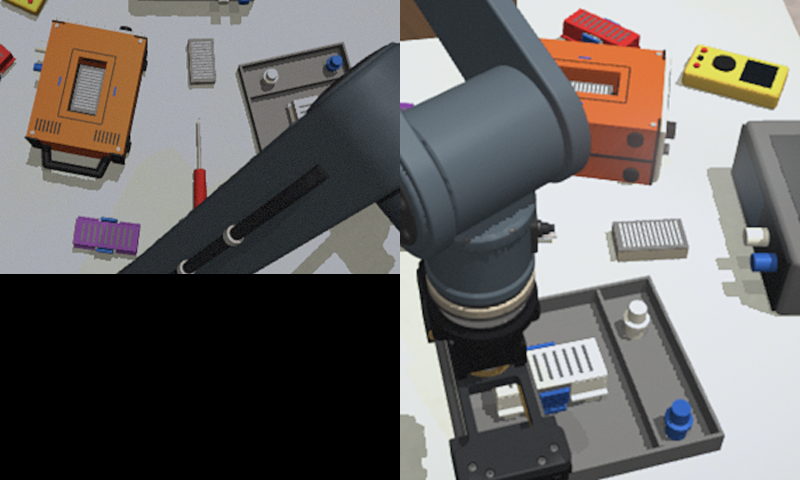

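The picture shows the cover upright in the large compartment (crop 568,370) with both tabs out again. The filter lies in the open bay (crop 90,88), and the adaptors, spare filter, screwdriver and look-alikes are where they were. The gripper is clear, so I hand in.

```bash
python3 -c "
from rig import robot
print(robot.hand_in(), robot.get_obs()['time'])"
```

```text
the job is handed in; nothing more can be done
the job is handed in; nothing more can be done
```

The cover is out of the bay and standing the right way up in the tray's large compartment, released, and the job is handed in.

- **Pinch and pull:** I gripped the two blue tabs at 14 N, and the 49 mm opening showed both fully in. I drew the cover up slowly. The highest pull read was about 16 N, roughly 16 N load per tab, well under the 22 N that cracks one.
- **Carry:** The tool tilted about 2° on the way. I took it back towards the ventilator and carried it again slowly, so it was level (within about 1°) when set down.
- **Set down:** The cover touched the tray floor at TCP z 0.035 m, against 0.034 m expected. It was pressed down with about 11.5 N for a moment, then eased to almost nothing before I opened the jaws.
- **Last checks:** At about 18.3 s the pictures showed the cover upright and clear of the walls. The filter was still in the bay, and the adaptors, spare filter and screwdriver had not been moved. The gripper was touching nothing.
- **Not fully checked:** The arm hid part of the cover in the last pictures, so I did not measure its final pose in both views. One tray corner also came out about 9 mm too low when triangulated (21 mm instead of 30 mm). I placed the cover using the top view and the contact force instead.

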